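Run the burnishing balls out of the tumbler pan from behind a scraper

TASK

Empty the six small steel balls out of the tumbler's pan into the tray in front of it, keeping the two big railing balls in the pan: take the scraper from its block, hold it upright across the pan just inside the front lip and press the pan forward with it, so that the balls run out under its edge while the big ones are held back. When all six are out, ease the pan back to its rest without letting it slam, and stand the scraper in its slot again. Leave the other tools on the bench where they are.

Things in the scene. Friction and masses are not known exactly. Their poses are not given: they have to be found in the camera images.
- tumbler: Benchtop tumbler fixed to the bench: green steel frame with two foot rails and two uprights (outer faces 123 mm from the middle, 190 mm tall) that carry an open steel pan on trunnions, the drive motor hung behind the pan. Origin: on the bench straight below the middle of the trunnion axis, which lies 165 mm up, along its own y. Its own -x is the front, to which the pan leans and pours
- pan (a joint): Tilt of the pan, rad. 0: on its rest stop, the pan leaning 25 degrees (0.436 rad) to the front; grows as it tips further, to the forward stop at 0.79. The motor's weight swings it back to 0: it must be pressed and held (2 N at rest to 12 N at the stop, near the front lip), and slams at 5 rad/s if let go. Its front wall is level at 0.53 and slopes 15 degrees down at the stop: then all in it rolls out unless held back
- pan_lip (a point): Front (lowest) point of the pan's lip, inside edge; moves with the pan. The pan is an open cone with a flat floor: inside radius 50 mm at the floor, 95 mm at the lip, 65 mm deep, wall 3 mm; the trunnion axis crosses the pan's own axis 35 mm above the inner floor
- pan_center (a point): Point on the pan's own axis, 30 mm above its inner floor; moves with the pan
- scraper: Broad scraper, 0.2 kg: flat aluminium blade 130 mm wide (its y), 4 mm thick (x), 95 mm tall, straight lower edge; above it a black handle 30 mm wide (y), 22 mm thick (x), 80 mm tall (175 mm overall). Origin: middle of the lower edge, z up. Stands in the slot, leaning a few degrees at most. With both corners on the pan's front wall near the lip, a gap of about 20 mm stays below mid-edge
- block: Wooden block fixed to the bench, 56 x 170 mm, 72 mm tall, with one slot along its own y for the scraper. Origin: middle of its underside
- slot (a point): Middle of the slot's floor, 8 mm above the bench. The slot is 140 mm long (block's y), 7 mm wide (block's x) and 52 mm deep, with a mouth that widens to about 20 mm over the top 10 mm (72 mm above the bench)
- tray: Open rectangular steel catch tray with a rubber floor, 175 mm (its own x) by 190 mm (y), walls 40 mm high, loose (0.9 kg), standing between the tumbler's foot rails below the front lip. Origin: middle of its underside
- ball1_center (a point): Centre of a steel burnishing ball, 12 mm in diameter (one of six), at first in the pan
- ball2_center (a point): Centre of a steel burnishing ball, 12 mm in diameter (one of six), at first in the pan
- ball3_center (a point): Centre of a steel burnishing ball, 12 mm in diameter (one of six), at first in the pan
- ball4_center (a point): Centre of a steel burnishing ball, 12 mm in diameter (one of six), at first in the pan
- ball5_center (a point): Centre of a steel burnishing ball, 12 mm in diameter (one of six), at first in the pan
- ball6_center (a point): Centre of a steel burnishing ball, 12 mm in diameter (one of six), at first in the pan
- big1_center (a point): Centre of a hollow steel railing ball, 60 mm in diameter, 0.17 kg (one of two), in the pan
- big2_center (a point): Centre of a hollow steel railing ball, 60 mm in diameter, 0.17 kg (one of two), in the pan
- wrench: Bystander: steel wrench, 200 mm long, lying on the bench. Origin: middle of its underside
- coupling: Bystander: dark steel pipe coupling standing on end, 42 mm across and tall. Origin: middle of its underside
- socket: Bystander: steel socket standing on end, 30 mm across, 55 mm tall. Origin: middle of its underside
- grinder: Bystander: air die grinder lying on the bench, about 205 mm long, 50 mm high. Origin: underside, near its middle
Things that resemble listed ones, but are neither listed nor needed, are in the scene too. What is shaped like the part that bears big1_center but red or turquoise is not meant.

How it is judged:
By the outcome, as a careful person would: the job done as asked, in the order asked, and still so for the second after the job is handed in, with the robot touching nothing.
It also fails if it takes over 69 s, if anything falls off the work surface, if the arm or the gripper's body presses on something with over 40 N, if the wrist force passes 120 N, or if a joint passes its speed limit or range.

ROBOT

A 7-joint arm with a two-finger parallel gripper is mounted at the origin on the work surface. World frame = base frame: x ahead of the robot, y to its left, z up, the work surface at z = 0. Lengths are in m, angles in degrees, forces in N, time in s.
With the tool pointing down it reaches from about 0.4 to 0.85 m from the base axis. Payload 6.9 kg.
Tool frame: the origin (TCP) lies where the fingers leave the gripper's body, on its centre line; the fingertips stand 73 mm ahead of it and the grasp point (between the pads) lies 54 mm ahead of it (robot.tip_extent is the distance from the TCP to the fingertips, in m); z points along the fingers, y is the line along which they close (so a half turn about z gives the same grasp; the last joint's range is limited). The gripper opens to 85 mm and grips with 20 to 120 N. Pads are 22 mm wide; open, the fingers measure 114 mm over their backs; the gripper's body (76 mm by 85 mm) begins 54 mm behind the grasp point. The pads swing forward as they close: fully open they stand 13 mm farther back than shut.
Start: joints at [78.295, 29.078, -13.613, 85.955, 7.202, 65.827, -8.869], TCP at [0.191, -0.595, 0.304] pointing down, gripper open.
Joint ranges: [-176.47, 176.47], [-13.61, 117.27], [-81.72, 77.17], [0.22, 143.17], [-87.28, 267.28], [10, 112.55], [-165.47, 165.47]. Speed limits (degrees/s): [136.94, 136.94, 180, 180, 180, 180, 180].

INTERFACE

Orientations are given as a 3x3 rotation matrix whose columns are the frame's x, y, z axes.
In Python, from rig import robot gives the robot as it stands.
- The arm moves only by the shell command python3 -m handwheel 'ROWS' [OPENING] [FORCE]. ROWS is JSON, a list of rows, each an object with "travel": the shift along the tool's x, y, z in cm, a list of three; "spin": the turn about the tool's z in rad. A call has 1 to 8 rows; each row is the pose to reach, as a shift and turn from the pose commanded when the call began, along the tool's axes at that moment; what a row does not reach only later rows make up. A row lasts 1/10 s, in which the tool goes at most 50 mm and 8.59 degrees, less where a joint would pass 70% of its speed; a pose out of reach is approached as far as the arm can. A call with a gripper value outside its range is refused whole. OPENING is the closure, from 0 (fully open) to 1 (shut), set as the call begins (- or left out, the last holds). The fingers move at their own pace and stop on an object; FORCE is the grip in N (left out, the last holds). Time passes only in rows, so rows that repeat a pose let the fingers close. It gives the time, the measured TCP pose, the force, the opening and the grip force at its end, in the units of the state.
- robot.read_state(): the state, without advancing time (a new reading comes with each control period).
- robot.camera(name): name is "side" or "top" or "wrist"; returns a dict with "frame" (384x512x3 uint8, red, green, blue), "range_z" (384x512 float32, m along the optical axis (not along the pixel's ray), 0 where there is no reading), "fx", "fy", "cx", "cy" (pixels), "eye" and "attitude" of the camera in the world; the wrist camera has in their place "T_tool_cam" (4x4, takes a point from camera to tool coordinates, whose origin is the TCP and whose axes are the flange's). Camera axes: x right, y down, z forward; pixel columns grow to the right and rows downward; lengths in m; the calibration is good to about 2 mm. A picture is of the moment at which its call begins: read the wrist's pose just before it.
- robot.job_done(): hands the job in; it is judged then, once.
The state is a dict: "clock": time; "qpos": joint angles; "joint_vel": joint speeds; "effort": joint torques, N m; "tcp_pos": TCP position; "tool_rot": TCP orientation; "force": force on the tool from outside, world axes, zero at the start; "moment": the same for the moment, N m; "gripper_width": opening from 0.0 (shut) to 1.0 (fully open); "grasp_force": force on a finger pad.
Only numpy, scipy, OpenCV 4.12 (cv2) and the standard library are available. Lean on these libraries where they do the work, as an engineer would, in place of code of your own. Each camera call takes 0.05 s, during which the arm holds its last target. There are 200 camera calls.

## Working session

There is one attempt and no reset: what is moved stays moved. The work goes in short steps, Python scripts to look and compute and a shell command to move; the robot and the scene stay as the last step left them, time stands still between calls to the robot, and variables do not carry over. Pictures are saved under pics/ and viewed, at most 10 in all, crops included, and the job is handed in when it is done.

```bash
ls; mkdir -p pics; cat > h.py <<'E'
import numpy as np, cv2, sys
from rig import robot
np.set_printoptions(precision=4,suppress=True)
def shot(name):
    s=robot.read_state(); c=robot.camera(name)
    if name=="wrist":
        T=np.eye(4);T[:3,:3]=np.array(s["tool_rot"]);T[:3,3]=s["tcp_pos"];M=T@np.array(c["T_tool_cam"]);R,t=M[:3,:3],M[:3,3]
    else: R,t=np.array(c["attitude"]),np.array(c["eye"])
    z=c["range_z"];v,u=np.mgrid[:384,:512]
    P=np.stack([(u-c["cx"])/c["fx"]*z,(v-c["cy"])/c["fy"]*z,z],-1)@R.T+t
    P[z==0]=np.nan
    return c["frame"],P,c,R,t
def save(fr,fn): cv2.imwrite("pics/"+fn,cv2.cvtColor(fr,cv2.COLOR_RGB2BGR))
E
python3 - <<'E'
from h import *
s=robot.read_state();print(s["tcp_pos"],np.array(s["tool_rot"]),s["gripper_width"],s["clock"])
ims=[]
for n in("top","side"):
    f,P,c,R,t=shot(n);save(f,n+"0.png");np.save(n+"0.npy",P);print(n,t,R,c["fx"])
E
```

```text
pics
[ 0.1903 -0.5949  0.303 ] [[ 0.9524  0.3048 -0.0006]
 [ 0.3049 -0.9524  0.0017]
 [-0.     -0.0018 -1.    ]] 1.001018215373733 0.0
top [0.4927 0.0633 1.2503] [[-0.0048 -0.9981  0.0612]
 [-0.9999  0.004  -0.013 ]
 [ 0.0127 -0.0613 -0.998 ]] 409.2166072106797
side [0.1604 0.7961 0.9906] [[-0.8645 -0.3686  0.3416]
 [-0.5025  0.6247 -0.5977]
 [ 0.0069 -0.6884 -0.7253]] 413.5936560427772
```

View pics/top0.png

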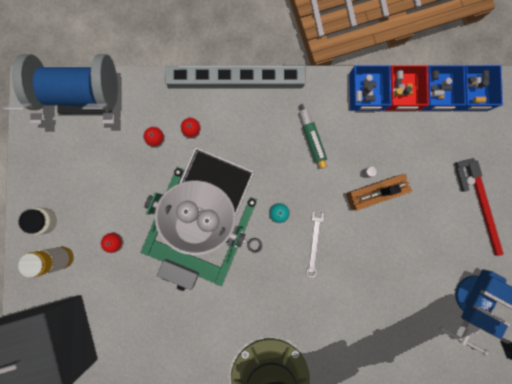

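View pics/side0.png

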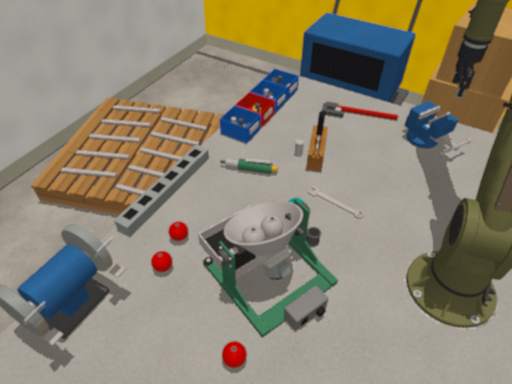

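```bash
cat > m.py <<'E'
from h import *
for n in("top","side"):
    f=cv2.cvtColor(cv2.imread(f"pics/{n}0.png"),cv2.COLOR_BGR2RGB);P=np.load(n+"0.npy")
    hsv=cv2.cvtColor(f,cv2.COLOR_RGB2HSV).astype(int);H,S,V=hsv[...,0],hsv[...,1],hsv[...,2]
    X,Y,Z=P[...,0],P[...,1],P[...,2]
    def rep(l,m):
        q=P[m]; 
        if len(q)<4: print(n,l,len(q));return
        r=cv2.minAreaRect((q[:,:2]*1000).astype(np.float32));print(n,l,len(q),"mean",q.mean(0),"z",q[:,2].min(),q[:,2].max(),"rect",np.round(r[0],1),np.round(r[1],1),round(r[2],1))
    reg=(X>.2)&(X<.75)&(Y>-.0)&(Y<.5)
    g=(H>60)&(H<95)&(S>80)&reg
    for a,b in((.17,.2),(.0,.06)):
        m=(g&(Z>a)&(Z<b)).astype(np.uint8);k,lab,st,ce=cv2.connectedComponentsWithStats(m)
        for i in range(1,k):
            if st[i,4]>6: rep(f"green{a}",lab==i)
    rb=(X>.45)&(X<.75)&(Y<-.2)&(Y>-.5)
    rep("blocktop",rb&(H<22)&(S>90)&(Z>.06)&(Z<.08))
    rep("handle",rb&(Z>.125)&(V<90)&(Z<.2)); rep("blade",rb&(Z>.076)&(Z<.105))
    rep("rim/pan",reg&(S<60)&(Z>.1)&(Z<.25))
    rep("tray",reg&(Z>.03)&(Z<.045)&(S<60)); 
E
python3 m.py
```

```text
top green0.17 66 mean [0.5179 0.3105 0.187 ] z 0.17080532379005842 0.1937305540624752 rect [519.4 311.1] [ 6.8 51.9] 67.4
top green0.17 41 mean [0.4271 0.0903 0.1908] z 0.17406986832172144 0.19536016308648563 rect [426.2  90.6] [ 5.7 58.8] 67.9
top green0.0 73 mean [0.5904 0.2825 0.0193] z 0.01306630807886311 0.025957315225992206 rect [587.1 283.2] [20.1 43.1] 62.3
top green0.0 173 mean [0.4769 0.07   0.0198] z 0.013622733474433213 0.05401595479333077 rect [470.9  72.1] [19.7 94.2] 67.3
top green0.0 1432 mean [0.3555 0.2433 0.016 ] z 0.006257191744353685 0.059852975241134976 rect [381.1 239.5] [259.6 118. ] 67.5
top blocktop 836 mean [ 0.5506 -0.3173  0.0727] z 0.060104486317858585 0.07999348052360089 rect [ 551.5 -323.9] [ 55.1 169.5] 18.5
top handle 149 mean [ 0.5509 -0.3183  0.1714] z 0.12539376099142552 0.18972049328855323 rect [ 552.  -322.8] [20.6 29. ] 19.6
top blade 178 mean [ 0.5525 -0.322   0.0803] z 0.07600520467756566 0.1047243595718792 rect [ 551.5 -324.8] [ 55.5 166.7] 18.5
top rim/pan 5009 mean [0.4809 0.2009 0.1687] z 0.1003845782820949 0.24160744487944585 rect [545.3
[... 455 characters left out ...]
3592288374 0.05999801020409534 rect [435.9 206.2] [289.5 260.7] 67.2
side blocktop 371 mean [ 0.5437 -0.3054  0.0692] z 0.06023848151870825 0.07754202564023593 rect [ 547.7 -316.5] [ 54.  171.9] 18.3
side handle 103 mean [ 0.5452 -0.3108  0.1606] z 0.1255135969021014 0.18437726735601034 rect [ 546.5 -316.6] [19.7 33. ] 19.0
side blade 25 mean [ 0.5402 -0.2922  0.0903] z 0.07621442820720759 0.10407364559721732 rect [ 552.5 -319.7] [ 19.  128.5] 29.4
side rim/pan 3830 mean [0.4745 0.2062 0.1637] z 0.10006716895002832 0.23849938435124285 rect [575.1 278.7] [514.7 188.8] 39.4
side tray 538 mean [0.463  0.1985 0.0373] z 0.03001544876226836 0.04481180876327828 rect [443.6 194.5] [339.2 440.5] 52.2
```

```bash
cat >> h.py <<'E'
def to(x,y,z,yaw=None):
    s=robot.read_state();R=np.array(s["tool_rot"]);p=np.array(s["tcp_pos"])
    d=R.T@(np.array([x,y,z])-p)*100
    cur=np.degrees(np.arctan2(R[1,1],R[0,1]));sp=0 if yaw is None else -np.radians((yaw-cur+90)%180-90)
    print("tcp",p,"yawy",cur,"clk",s["clock"],"F",np.array(s["force"]),"-> travel",d,"spin",round(sp,4))
E
python3 -m handwheel '[{"travel":[42.7,-15.2,-6],"spin":-1.58},{"travel":[42.7,-15.2,-6],"spin":-1.58},{"travel":[42.7,-15.2,-6],"spin":-1.58},{"travel":[42.7,-15.2,-6],"spin":-1.58},{"travel":[42.7,-15.2,-6],"spin":-1.58},{"travel":[42.7,-15.2,-6],"spin":-1.58},{"travel":[42.7,-15.2,-6],"spin":-1.58},{"travel":[42.7,-15.2,-6],"spin":-1.58}]'
python3 -c "
from h import *
to(.55,-.32,.363,18.5)"
```

```text
clock: 0.9
tcp_pos: [0.5069, -0.3534, 0.3564]
tool_rot: [[0.055, 0.998, -0.001], [0.998, -0.055, 0.0], [0.0, -0.001, -1.0]]
force: [0.6, -0.5, 0.1]
gripper_width: 1.002
grasp_force: 0.0
tcp [ 0.5069 -0.3534  0.3564] yawy -3.1676518178629482 clk 0.9 F [ 0.5804 -0.4885  0.064 ] -> travel [ 3.5728  4.1221 -0.6603] spin -0.3782
```

```bash
python3 -m handwheel '[{"travel":[3.5,4.1,-0.6],"spin":-0.38},{"travel":[3.5,4.1,-0.6],"spin":-0.38},{"travel":[3.5,4.1,-0.6],"spin":-0.38},{"travel":[3.5,4.1,-0.6],"spin":-0.38},{"travel":[3.5,4.1,-0.6],"spin":-0.38}]'
python3 - <<'E'
from h import *
to(.55,-.32,.363,18.5)
f,P,c,R,t=shot("wrist");save(f,"w1.png");print(t,R)
hsv=cv2.cvtColor(f,cv2.COLOR_RGB2HSV).astype(int);H,S,V=hsv[...,0],hsv[...,1],hsv[...,2]
Z=P[...,2];near=np.hypot(P[...,0]-.55,P[...,1]+.32)<.12
def rep(l,m):
    q=P[m]
    if len(q)<5: print(l,len(q));return
    r=cv2.minAreaRect((q[:,:2]*1000).astype(np.float32));print(l,len(q),q.mean(0),np.median(q[:,2]),np.round(r[0],1),np.round(r[1],1),round(r[2],1))
rep("block",near&(H<22)&(S>90)&(Z>.065)&(Z<.079));rep("handletop",near&(Z>.176)&(Z<.192));rep("handle",near&(Z>.13)&(Z<.192));rep("blade",near&(Z>.09)&(Z<.11))
E
```

```text
clock: 1.4
tcp_pos: [0.5485, -0.3227, 0.362]
tool_rot: [[-0.311, 0.951, -0.001], [0.951, 0.311, 0.0], [0.001, -0.001, -1.0]]
force: [-0.1, -0.7, -0.1]
gripper_width: 0.999
grasp_force: 0.0
tcp [ 0.5485 -0.3227  0.362 ] yawy 18.0942250421783 clk 1.4 F [-0.1374 -0.6898 -0.0897] -> travel [ 0.206   0.2283 -0.1048] spin -0.0071
[ 0.5237 -0.2449  0.4315] [[ 0.9501  0.2958  0.0987]
 [ 0.3118 -0.9018 -0.2993]
 [ 0.0005  0.3151 -0.9491]]
block 3210 [ 0.5471 -0.3107  0.071 ] 0.07129596813984093 [ 550.7 -322.1] [ 55.7 169. ] 18.6
handletop 641 [ 0.5501 -0.3201  0.1821] 0.18227059858952152 [ 550.1 -321. ] [21.6 29. ] 19.1
handle 845 [ 0.549  -0.3172  0.1756] 0.18190047723269567 [ 549.9 -321. ] [22.4 29. ] 18.5
blade 82 [ 0.5425 -0.2974  0.103 ] 0.10254481492641096 [ 541.1 -296.1] [18.4 25.5] 20.1
```

View pics/w1.png

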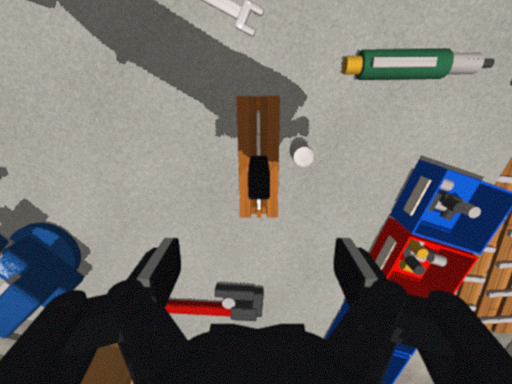

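```bash
python3 -m handwheel '[{"travel":[0.13,0.2,4],"spin":-0.007},{"travel":[0.13,0.2,8],"spin":-0.007},{"travel":[0.13,0.2,11],"spin":-0.007},{"travel":[0.13,0.2,14],"spin":-0.007},{"travel":[0.13,0.2,16],"spin":-0.007},{"travel":[0.13,0.2,16.5],"spin":-0.007},{"travel":[0.13,0.2,16.5],"spin":-0.007}]'
python3 -m handwheel '[{"travel":[0,0,0],"spin":0},{"travel":[0,0,0],"spin":0},{"travel":[0,0,0],"spin":0},{"travel":[0,0,0],"spin":0},{"travel":[0,0,0],"spin":0},{"travel":[0,0,0],"spin":0},{"travel":[0,0,0],"spin":0}]' 1 80
```

```text
clock: 2.15
tcp_pos: [0.5499, -0.3207, 0.1971]
tool_rot: [[-0.319, 0.948, -0.001], [0.948, 0.319, 0.0], [0.001, -0.001, -1.0]]
force: [0.3, 0.3, 0.0]
gripper_width: 1.0
grasp_force: 0.0
clock: 2.85
tcp_pos: [0.5505, -0.3206, 0.1981]
tool_rot: [[-0.32, 0.947, 0.001], [0.947, 0.32, -0.001], [-0.001, 0.001, -1.0]]
force: [-0.4, -0.3, 5.8]
gripper_width: 0.245
grasp_force: 79.1
```

```bash
python3 -m handwheel '[{"travel":[0,0,-2],"spin":0},{"travel":[0,0,-4],"spin":0},{"travel":[0,0,-6],"spin":0},{"travel":[0,0,-9],"spin":0},{"travel":[0,0,-13],"spin":0},{"travel":[0,0,-18],"spin":0},{"travel":[0,0,-22],"spin":0},{"travel":[0,0,-23],"spin":0}]'
cat > pan.py <<'E'
from h import *
from scipy.optimize import least_squares
O=np.array([.471,.2025,0]);f=np.array([.922,-.387,0]);l=np.array([.387,.922,0])
for n,seeds in(("top",((188,211),(207,221))),("side",((248,232),(270,226)))):
    P=np.load(n+"0.npy");fr=cv2.imread(f"pics/{n}0.png")
    Q=np.stack([(P-O)@f,(P-O)@l,P[...,2]],-1)*1000
    for u,v in seeds:
        q=Q[v-8:v+9,u-8:u+9].reshape(-1,3);r=least_squares(lambda c:np.linalg.norm(q-c,axis=1)-30,q.mean(0)-[0,0,20],loss="soft_l1")
        print(n,"big",r.x,"rms",np.sqrt(np.mean(r.fun**2)))
    # pan lip: grey pixels near the mid-plane, max f ; circle fit of the rim plane by extreme f for slices
    s=cv2.cvtColor(fr,cv2.COLOR_BGR2HSV)[...,1]
    m=(Q[...,2]>130)&(np.abs(Q[...,1])<15)&(np.abs(Q[...,0])<130)&(s<60)
    q=Q[m];print(n,"front lip",q[np.argsort(-q[:,0])[:6]].round(1).tolist(),"back",q[np.argsort(q[:,0])[:3]].round(1).tolist())
    m=(Q[...,2]>175)&(np.abs(Q[...,0]-13)<12)&(np.abs(Q[...,1])<105)&(s<60);q=Q[m];print(n,"lat",q[:,1].min(),q[:,1].max())
    m=(np.abs(Q[...,2]-40)<4)&(Q[...,0]>75)&(Q[...,0]<220)&(np.abs(Q[...,1])<125)&(s<60);q=Q[m]
    print(n,"tray far f",np.percentile(q[:,0],95),"lat",np.percentile(q[:,1],[3,97]))
E
python3 pan.py
python3 -c "
from h import *
to(.538,.175,.43,-22.8)"
```

```text
clock: 3.65
tcp_pos: [0.5512, -0.32, 0.4322]
tool_rot: [[-0.32, 0.947, 0.006], [0.947, 0.32, -0.003], [-0.004, 0.005, -1.0]]
force: [0.4, 0.4, -1.5]
gripper_width: 0.25
grasp_force: 78.6
top big [ 15.3442  29.0739 154.5488] rms 2.08389452074851
tcp [ 0.5512 -0.32    0.4322] yawy 18.678494872578906 clk 3.65 F [ 0.3659  0.435  -1.4809] -> travel [47.3178 14.5978  0.086 ] spin 0.7239Traceback (most recent call last):
  File "pan.py", line 8, in <module>
    q=Q[v-8:v+9,u-8:u+9].reshape(-1,3);r=least_squares(lambda c:np.linalg.norm(q-c,axis=1)-30,q.mean(0)-[0,0,20],loss="soft_l1")
                                         ~~~~~~~~~~~~~^^^^^^^^^^^^^^^^^^^^^^^^^^^^^^^^^^^^^^^^^^^^^^^^^^^^^^^^^^^^^^^^^^^^^^^^^^
    return func(*args, **kwargs)
    raise ValueError("Initial guess is outside of provided bounds")
ValueError: Initial guess is outside of provided bounds
```

```bash
sed -i 's/reshape(-1,3);r=/reshape(-1,3);q=q[np.isfinite(q).all(1)];r=/' pan.py; python3 pan.py
python3 -m handwheel '[{"travel":[4,1.5,0],"spin":0.05},{"travel":[46,17,0],"spin":0.72},{"travel":[46,17,0],"spin":0.72},{"travel":[46,17,0],"spin":0.72},{"travel":[46,17,0],"spin":0.72},{"travel":[46,17,0],"spin":0.72},{"travel":[46,17,0],"spin":0.72},{"travel":[46,17,0],"spin":0.72}]'
python3 -c "
from h import *
to(.563,.164,.43,-22.8)"
```

```text
top big [ 15.3442  29.0739 154.5488] rms 2.08389452074851
top big [ 14.293  -31.166  154.9713] rms 2.0995858838364527
top front lip [[107.8, 5.3, 150.4], [107.3, -1.1, 153.9], [107.1, 13.3, 153.9], [106.9, -7.1, 154.0], [106.8, 7.7, 150.6], [106.5, -13.1, 153.4]] back [[-77.9, 0.6, 237.2], [-77.7, 6.2, 236.1], [-77.5, -7.1, 236.4]]
top lat -104.4823561280276 100.71235550089887
top tray far f 194.04991814885145 lat [-90.8919  97.8727]
side big [ 23.5656  31.1259 152.5115] rms 10.021540186659797
side big [ 10.6727 -28.4914 151.9204] rms 4.09976579396511
side front lip [[101.7, 1.8, 150.5], [101.3, -8.0, 152.5], [100.8, -1.0, 153.4], [100.1, -10.5, 151.9], [99.9, -0.3, 150.7], [99.8, 6.5, 151.2]] back [[-82.0, 3.1, 236.1], [-81.9, 9.1, 236.8], [-81.5, -6.5, 235.9]]
side lat -100.0158543576014 103.83814127047296
side tray far f 189.95091592316683 lat [-79.0876 101.5307]
clock: 4.45
tcp_pos: [0.5607, 0.0726, 0.4263]
tool_rot: [[0.384, 0.923, -0.002], [0.923, -0.384, -0.001], [-0.001, -0.001, -1.0]]
force: [-0.2, 0.5, -1.0]
gripper_width: 0.248
grasp_force: 78.5
tcp [0.5607 0.0726 0.4263] yawy -22.599524340007864 clk 4.45 F [-0.1762  0.5011 -1.001 ] -> travel [ 8.5231 -3.302  -0.375 ] spin 0.0035
```

```bash
python3 -m handwheel '[{"travel":[4,-3,0.5],"spin":0.003},{"travel":[8.5,-6.6,2],"spin":0.003},{"travel":[8.5,-6.6,2.6],"spin":0.003},{"travel":[8.5,-6.6,2.6],"spin":0.003},{"travel":[8.5,-6.6,2.6],"spin":0.003}]'
python3 - <<'E'
from h import *
to(.532,.177,.36,-22.8)
f,P,c,R,t=shot("wrist");g,*_=shot("side")
a=np.hstack([f,g]);a=cv2.resize(np.ascontiguousarray(a[:, :]),(800,300))
im=np.zeros((600,800,3),np.uint8);im[:300]=a
g2=cv2.resize(g[150:330,170:370],(333,300));im[300:,:333]=g2
im[300:,340:740]=cv2.resize(shot("top")[0][140:260,120:280],(400,300))
save(im,"a2.png")
E
```

```text
clock: 4.95
tcp_pos: [0.5335, 0.1732, 0.4007]
tool_rot: [[0.388, 0.922, -0.001], [0.922, -0.388, -0.002], [-0.002, -0.0, -1.0]]
force: [0.6, -0.5, -2.3]
gripper_width: 0.244
grasp_force: 78.7
tcp [0.5335 0.1732 0.4007] yawy -22.815134395265375 clk 4.95 F [ 0.6381 -0.4523 -2.3445] -> travel [ 0.2997 -0.2825  4.0705] spin -0.0003
```

View pics/a2.png

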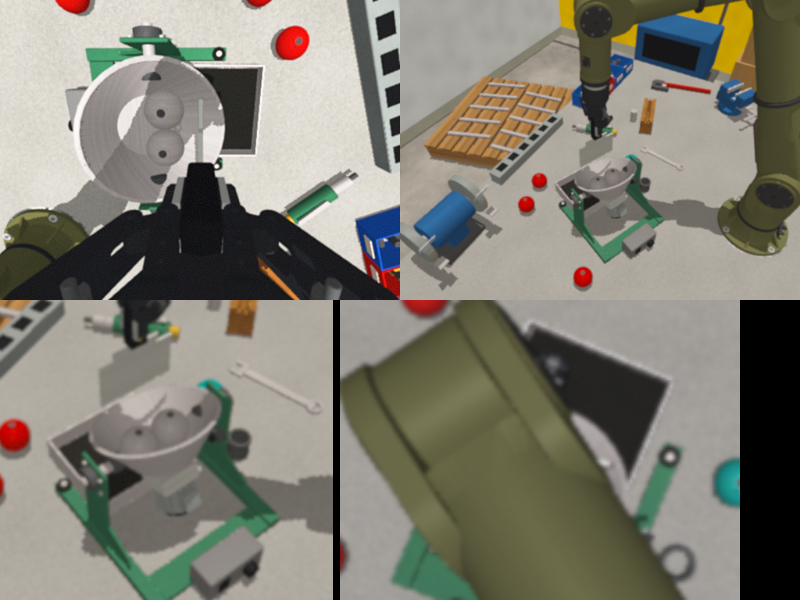

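```bash
python3 -m handwheel '[{"travel":[0.3,-0.28,1.5],"spin":0},{"travel":[0.3,-0.28,3],"spin":0},{"travel":[0.3,-0.28,4],"spin":0},{"travel":[0.3,-0.28,4.3],"spin":0},{"travel":[0.3,-0.28,4.6],"spin":0},{"travel":[0.3,-0.28,4.8],"spin":0},{"travel":[0.3,-0.28,5],"spin":0},{"travel":[0.3,-0.28,5]}]' 1 110
python3 -m handwheel '[{"travel":[0,0,0.1],"spin":0},{"travel":[0,0,0.2],"spin":0},{"travel":[0,0,0.3],"spin":0},{"travel":[0,0,0.4],"spin":0},{"travel":[0,0,0.4],"spin":0}]'
```

```text
clock: 5.6
tcp_pos: [0.533, 0.1746, 0.3973]
tool_rot: [[0.387, 0.922, -0.0], [0.922, -0.387, -0.0], [-0.0, -0.0, -1.0]]
force: [-0.5, 0.2, -1.5]
gripper_width: 0.247
grasp_force: 78.7invalid input
```

```bash
python3 -m handwheel '[{"travel":[0.17,-0.2,1.5],"spin":0},{"travel":[0.17,-0.2,3],"spin":0},{"travel":[0.17,-0.2,3.8],"spin":0},{"travel":[0.17,-0.2,4.1],"spin":0},{"travel":[0.17,-0.2,4.3],"spin":0},{"travel":[0.17,-0.2,4.5],"spin":0},{"travel":[0.17,-0.2,4.7],"spin":0},{"travel":[0.17,-0.2,4.7],"spin":0}]' 1 110
python3 -m handwheel '[{"travel":[0,0,0.1],"spin":0},{"travel":[0,0,0.2],"spin":0},{"travel":[0,0,0.3],"spin":0},{"travel":[0,0,0.4],"spin":0},{"travel":[0,0,0.4],"spin":0}]'
```

```text
clock: 6.4
tcp_pos: [0.532, 0.1771, 0.3505]
tool_rot: [[0.387, 0.922, 0.0], [0.922, -0.387, 0.0], [0.0, 0.0, -1.0]]
force: [-0.7, -0.2, -2.0]
gripper_width: 0.242
grasp_force: 108.2
clock: 6.9
tcp_pos: [0.5319, 0.1772, 0.3464]
tool_rot: [[0.387, 0.922, 0.0], [0.922, -0.387, 0.0], [0.0, -0.0, -1.0]]
force: [0.1, 1.1, 0.8]
gripper_width: 0.245
grasp_force: 108.4
```

```bash
python3 -m handwheel '[{"travel":[0,-0.05,0.25],"spin":0},{"travel":[0,-0.1,0.5],"spin":0},{"travel":[0,-0.2,0.8],"spin":0},{"travel":[0,-0.28,1.1],"spin":0},{"travel":[0,-0.4,1.4],"spin":0},{"travel":[0,-0.52,1.7],"spin":0},{"travel":[0,-0.65,2],"spin":0},{"travel":[0,-0.75,2.2],"spin":0}]'
python3 - <<'E'
from h import *
f,P,c,R,t=shot("wrist");g=shot("side")[0]
im=np.zeros((400,800,3),np.uint8);im[:,:400]=cv2.resize(f[40:240,60:360],(400,267)).repeat(1,0)[0:0].sum() if 0 else 0
im[:300,:400]=cv2.resize(f[20:245,60:360],(400,300));im[:360,400:]=cv2.resize(g[150:330,170:370],(400,360))
save(im,"a3.png")
O=np.array([.471,.2025,0]);ff=np.array([.922,-.387,0]);s=robot.read_state();print(s["clock"],(np.array(s["tcp_pos"])-O)@ff,s["force"])
E
```

```text
clock: 7.7
tcp_pos: [0.525, 0.18, 0.3242]
tool_rot: [[0.387, 0.922, 0.0], [0.922, -0.387, 0.0], [0.0, 0.0, -1.0]]
force: [2.5, 1.2, 2.7]
gripper_width: 0.244
grasp_force: 108.8
7.8 0.058433949249989785 [2.8576 1.3662 2.4091]
```

View pics/a3.png

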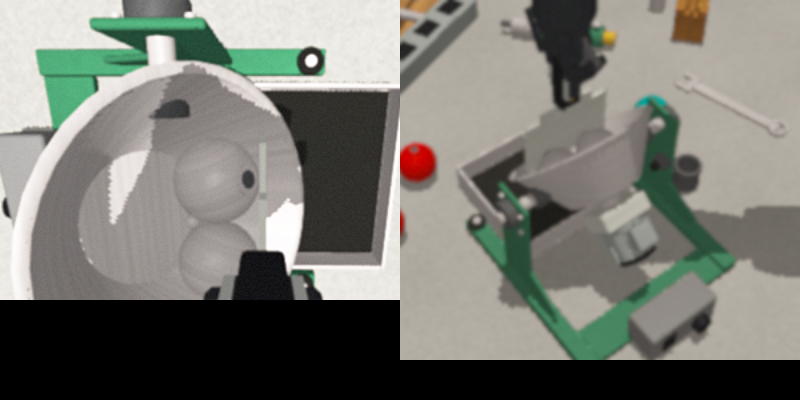

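```bash
python3 -m handwheel '[{"travel":[0,-0.1,0.2],"spin":0},{"travel":[0,-0.2,0.4],"spin":0},{"travel":[0,-0.32,0.58],"spin":0},{"travel":[0,-0.45,0.75],"spin":0},{"travel":[0,-0.58,0.9],"spin":0},{"travel":[0,-0.72,1.07],"spin":0},{"travel":[0,-0.85,1.22],"spin":0},{"travel":[0,-0.97,1.34],"spin":0}]'
python3 -m handwheel '[{"travel":[0,-0.08,0.08],"spin":0},{"travel":[0,-0.16,0.16],"spin":0},{"travel":[0,-0.25,0.24],"spin":0},{"travel":[0,-0.33,0.32],"spin":0},{"travel":[0,-0.4,0.38],"spin":0},{"travel":[0,-0.4,0.38],"spin":0},{"travel":[0,-0.4,0.38],"spin":0}]'
python3 - <<'E'
from h import *
f,P,c,R,t=shot("wrist");g=shot("side")[0]
im=np.zeros((400,800,3),np.uint8)
im[:300,:400]=cv2.resize(f[20:245,60:360],(400,300));im[:360,400:]=cv2.resize(g[150:330,170:370],(400,360))
save(im,"a4.png")
O=np.array([.471,.2025,0]);ff=np.array([.922,-.387,0]);s=robot.read_state();print(s["clock"],(np.array(s["tcp_pos"])-O)@ff,s["force"])
E
```

```text
clock: 8.6
tcp_pos: [0.5167, 0.1835, 0.3112]
tool_rot: [[0.387, 0.922, 0.002], [0.922, -0.387, 0.0], [0.001, 0.002, -1.0]]
force: [5.7, -0.5, 5.8]
gripper_width: 0.242
grasp_force: 109.0
clock: 9.3
tcp_pos: [0.514, 0.1847, 0.3077]
tool_rot: [[0.387, 0.922, 0.004], [0.922, -0.387, 0.0], [0.002, 0.004, -1.0]]
force: [7.9, -0.2, 3.8]
gripper_width: 0.24
grasp_force: 108.9
9.4 0.04649042999012022 [ 7.0701 -0.1267  4.3993]
```

View pics/a4.png

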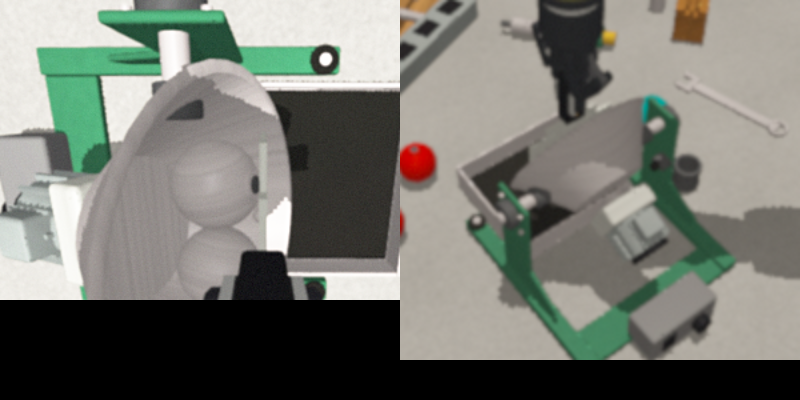

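```bash
cat > tray.py <<'E'
from h import *
O=np.array([.471,.2025,0]);ff=np.array([.922,-.387,0]);l=np.array([.387,.922,0])
im=np.zeros((600,800,3),np.uint8);y=0
for n in("wrist","side"):
    fr,P,*_=shot(n);Q=np.stack([(P-O)@ff,(P-O)@l,P[...,2]],-1)*1000
    m=(Q[...,0]>25)&(Q[...,0]<185)&(Q[...,1]>-85)&(Q[...,1]<95)&(Q[...,2]<30)&(Q[...,2]>-10)
    print(n,"floor z",np.nanmedian(Q[m][:,2]),"n",m.sum())
    fz=np.nanmedian(Q[m][:,2]);b=(m&(Q[...,2]>fz+4)&(Q[...,2]<fz+18)).astype(np.uint8)
    sat=cv2.cvtColor(fr,cv2.COLOR_RGB2GRAY)
    k,lab,st,ce=cv2.connectedComponentsWithStats(b)
    for i in range(1,k):
        if st[i,4]>3: print(" ",st[i].tolist(),Q[lab==i].mean(0).round(0),sat[lab==i].mean().round())
    vs,us=np.where(m);u0,u1,v0,v1=us.min(),us.max(),vs.min(),vs.max()
    c=fr[max(0,v0-8):v1+8,max(0,u0-8):u1+8];s=min(400/c.shape[1],600/c.shape[0]);c=cv2.resize(c,None,fx=s,fy=s,interpolation=cv2.INTER_CUBIC);im[:c.shape[0],y:y+c.shape[1]]=c;y+=400
save(im,sys.argv[1])
s=robot.read_state();print(s["clock"],(np.array(s["tcp_pos"])-O)@ff,np.array(s["tcp_pos"])[2],s["force"])
E
python3 tray.py t1.png
```

```text
wrist floor z 4.3463341716367125 n 10529
  [274, 215, 77, 5, 298] [130. -84.  15.] 139.0
side floor z 3.6432437978930476 n 681
9.5 0.046487662234684875 0.30771407397013406 [6.7956 0.074  3.8605]
```

View pics/t1.png

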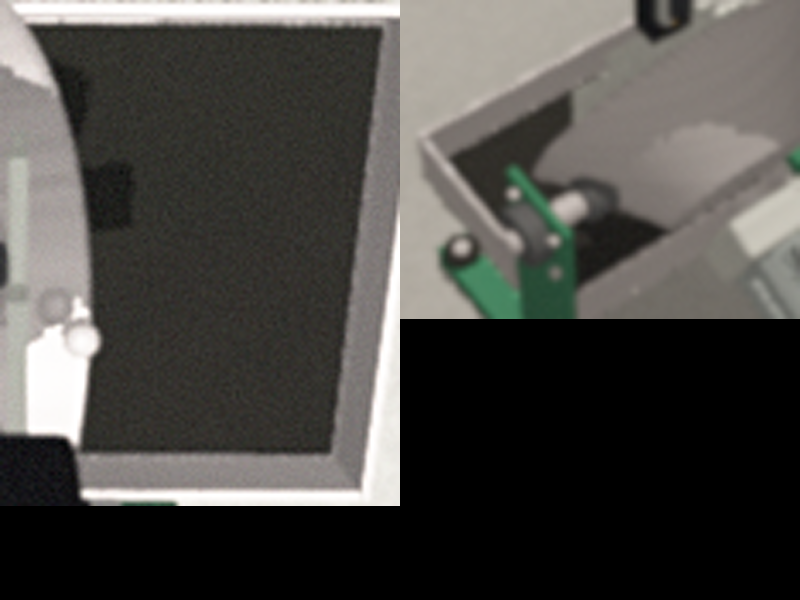

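```bash
python3 -m handwheel '[{"travel":[0,0,0],"spin":0},{"travel":[0,0,0],"spin":0},{"travel":[0,0,0],"spin":0},{"travel":[0,0,0],"spin":0},{"travel":[0,0,0],"spin":0},{"travel":[0,0,0],"spin":0},{"travel":[0,0,0],"spin":0},{"travel":[0,0,0],"spin":0}]' | head -1
python3 tray.py t2.png
```

```text
clock: 10.3
wrist floor z 4.328101833471321 n 10531
  [277, 149, 2, 6, 6] [77. 13. 13.] 178.0
  [294, 148, 15, 20, 167] [111.   4.  13.] 216.0
  [274, 215, 76, 5, 303] [129. -84.  15.] 138.0
side floor z 3.671919093406306 n 680
  [245, 251, 4, 3, 7] [67. 14. 12.] 104.0
10.4 0.04651580575789304 0.3077285523637662 [ 7.7212 -0.8672  4.3993]
```

```bash
python3 -m handwheel '[{"travel":[0,-0.03,0.1],"spin":0},{"travel":[0,-0.06,0.2],"spin":0},{"travel":[0,-0.1,0.3],"spin":0},{"travel":[0,-0.1,0.38],"spin":0},{"travel":[0,-0.1,0.38],"spin":0},{"travel":[0,-0.1,0.38],"spin":0},{"travel":[0,-0.1,0.38],"spin":0},{"travel":[0,-0.1,0.38],"spin":0}]'
python3 -m handwheel '[{"travel":[0,0,0],"spin":0},{"travel":[0,0,0],"spin":0},{"travel":[0,0,0],"spin":0},{"travel":[0,0,0],"spin":0},{"travel":[0,0,0],"spin":0},{"travel":[0,0,0],"spin":0},{"travel":[0,0,0],"spin":0},{"travel":[0,0,0],"spin":0}]' | head -1
python3 tray.py t3.png
```

```text
clock: 11.2
tcp_pos: [0.5131, 0.1854, 0.304]
tool_rot: [[0.387, 0.922, 0.004], [0.922, -0.387, 0.001], [0.002, 0.004, -1.0]]
force: [7.1, 0.8, 4.8]
gripper_width: 0.243
grasp_force: 109.1
clock: 12.0
wrist floor z 4.350331687290265 n 11176
  [302, 140, 9, 8, 60] [113.  25.  13.] 217.0
  [275, 149, 5, 8, 36] [74. 13. 14.] 202.0
  [295, 149, 18, 19, 180] [113.   4.  13.] 211.0
  [302, 169, 9, 9, 60] [116. -16.  13.] 204.0
  [274, 216, 77, 5, 298] [129. -84.  16.] 138.0
side floor z 3.535097590687597 n 669
  [245, 251, 3, 3, 6] [68. 15. 10.] 99.0
12.1 0.04543763465882173 0.3040096666736457 [ 7.92   -0.5023  4.534 ]
```

View pics/t3.png

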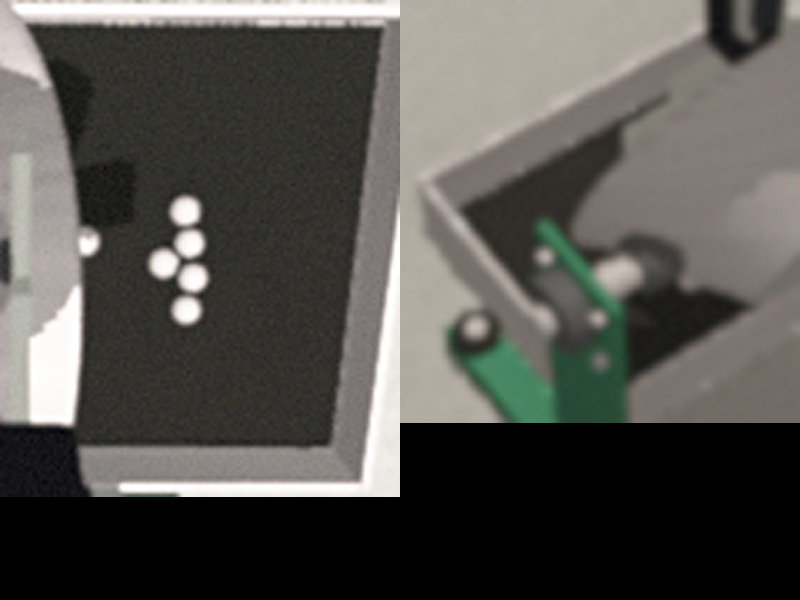

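```bash
python3 -m handwheel '[{"travel":[0,0.06,-0.2],"spin":0},{"travel":[0,0.15,-0.43],"spin":0},{"travel":[0,0.26,-0.68],"spin":0},{"travel":[0,0.42,-0.9],"spin":0},{"travel":[0,0.6,-1.1],"spin":0},{"travel":[0,0.76,-1.3],"spin":0},{"travel":[0,0.92,-1.55],"spin":0},{"travel":[0,1.08,-1.8],"spin":0}]'
python3 -m handwheel '[{"travel":[0,0.12,-0.22],"spin":0},{"travel":[0,0.24,-0.45],"spin":0},{"travel":[0,0.35,-0.7],"spin":0},{"travel":[0,0.46,-0.95],"spin":0},{"travel":[0,0.55,-1.2],"spin":0},{"travel":[0,0.63,-1.42],"spin":0},{"travel":[0,0.7,-1.65],"spin":0},{"travel":[0,0.76,-1.85],"spin":0}]'
python3 -m handwheel '[{"travel":[0,0.04,-0.15],"spin":0},{"travel":[0,0.07,-0.3],"spin":0},{"travel":[0,0.1,-0.42],"spin":0},{"travel":[0,0.11,-0.54],"spin":0},{"travel":[0,0.12,-0.66],"spin":0},{"travel":[0,0.12,-0.78],"spin":0},{"travel":[0,0.12,-0.88],"spin":0},{"travel":[0,0.12,-0.98],"spin":0}]'
python3 -m handwheel '[{"travel":[0,0,-0.1],"spin":0},{"travel":[0,0,-0.2],"spin":0},{"travel":[0,0,-0.3],"spin":0},{"travel":[0,0,-0.4],"spin":0},{"travel":[0,0,-0.5],"spin":0},{"travel":[0,0,-0.6],"spin":0}]'
```

```text
clock: 12.9
tcp_pos: [0.5219, 0.1817, 0.3214]
tool_rot: [[0.386, 0.922, 0.001], [0.922, -0.386, 0.001], [0.001, 0.001, -1.0]]
force: [5.3, 2.5, 1.3]
gripper_width: 0.242
grasp_force: 108.8
clock: 13.7
tcp_pos: [0.5282, 0.1787, 0.3401]
tool_rot: [[0.387, 0.922, -0.0], [0.922, -0.387, 0.0], [0.0, -0.001, -1.0]]
force: [2.7, 3.8, 1.2]
gripper_width: 0.239
grasp_force: 108.7
clock: 14.5
tcp_pos: [0.529, 0.1775, 0.3493]
tool_rot: [[0.387, 0.922, -0.002], [0.922, -0.387, -0.001], [-0.002, -0.001, -1.0]]
force: [0.6, 1.7, -0.9]
gripper_width: 0.244
grasp_force: 108.5
clock: 15.1
tcp_pos: [0.5294, 0.1779, 0.3557]
tool_rot: [[0.387, 0.922, -0.0], [0.922, -0.387, -0.0], [-0.0, -0.0, -1.0]]
force: [-0.8, -0.0, -2.1]
gripper_width: 0.239
grasp_force: 108.5
```

```bash
python3 -m handwheel '[{"travel":[0,0.1,-1],"spin":0},{"travel":[0,0.1,-3],"spin":0},{"travel":[0,0.1,-5.5],"spin":0},{"travel":[0,0.1,-7.5],"spin":0},{"travel":[0,0.1,-8],"spin":0},{"travel":[0,0.1,-8],"spin":0}]' |head -2
python3 - <<'E'
from h import *
to(.5505,-.3206,.433,18.6)
fr,P,*_=shot("wrist")
O=np.array([.471,.2025,0]);ff=np.array([.922,-.387,0]);l=np.array([.387,.922,0]);Q=np.stack([(P-O)@ff,(P-O)@l,P[...,2]],-1)*1000
m=(Q[...,2]>140)&(np.abs(Q[...,1]-20)<15)&(np.abs(Q[...,0])<130);q=Q[m];print(q[np.argsort(q[:,0])[:3]],q[np.argsort(-q[:,0])[:3]]);save(fr,"x.png")
E
```

```text
clock: 15.7
tcp_pos: [0.5305, 0.1778, 0.4364]
tcp [0.5305 0.1778 0.4364] yawy -22.748915098269364 clk 15.7 F [-0.0297 -0.0643 -2.9736] -> travel [-45.193   21.1192   0.3194] spin -0.7217
[[-78.9995  13.3714 236.0979]
 [-78.9148   6.9606 236.2488]
 [-78.9011   5.9758 236.6007]] [[129.9268  12.3937 455.4886]
 [129.6192  12.0012 453.8568]
 [129.5986  12.5237 456.1037]]
```

```bash
python3 -m handwheel '[{"travel":[-3,1.5,0],"spin":-0.05},{"travel":[-45.2,21.1,0.3],"spin":-0.722},{"travel":[-45.2,21.1,0.3],"spin":-0.722},{"travel":[-45.2,21.1,0.3],"spin":-0.722},{"travel":[-45.2,21.1,0.3],"spin":-0.722},{"travel":[-45.2,21.1,0.3],"spin":-0.722},{"travel":[-45.2,21.1,0.3],"spin":-0.722},{"travel":[-45.2,21.1,0.3],"spin":-0.722}]' | head -2
python3 -c "
from h import *
to(.5505,-.3206,.34,18.6)"
```

```text
clock: 16.55
tcp_pos: [0.5449, -0.1953, 0.4322]
tcp [ 0.5449 -0.1953  0.4322] yawy 18.623948733234677 clk 16.55 F [ 0.9823  0.2529 -1.0195] -> travel [-12.0659  -3.4536   9.2116] spin 0.0004
```

```bash
python3 -m handwheel '[{"travel":[-6,-1.7,0],"spin":0},{"travel":[-12.07,-3.45,2],"spin":0},{"travel":[-12.07,-3.45,6],"spin":0},{"travel":[-12.07,-3.45,10],"spin":0},{"travel":[-12.07,-3.45,13],"spin":0},{"travel":[-12.07,-3.45,14],"spin":0},{"travel":[-12.07,-3.45,14],"spin":0},{"travel":[-12.07,-3.45,14],"spin":0}]'
python3 - <<'E'
from h import *
to(.5505,-.3206,.20,18.6)
f,P,c,R,t=shot("wrist");g=shot("side")[0]
im=np.zeros((400,800,3),np.uint8)
im[:400,:400]=cv2.resize(f[60:260,150:350],(400,400));im[:400,400:]=cv2.resize(g[60:200,250:390],(400,400))
save(im,"a5.png")
hsv=cv2.cvtColor(f,cv2.COLOR_RGB2HSV).astype(int);H,S,V=hsv[...,0],hsv[...,1],hsv[...,2]
q=P[(np.hypot(P[...,0]-.55,P[...,1]+.32)<.12)&(H<22)&(S>90)&(P[...,2]>.065)&(P[...,2]<.079)]
r=cv2.minAreaRect((q[:,:2]*1000).astype(np.float32));print(r)
a=np.array([.9483,.3173,0]);b=np.array([-.3173,.9483,0]);B=np.array([.5505,-.3206,0])
Q=np.stack([(P-B)@a,(P-B)@b,P[...,2]],-1)*1000
m=(abs(Q[...,0])<25)&(abs(Q[...,1])<80)&(Q[...,2]>105)&(Q[...,2]<200);print("blade",m.sum(),np.nanmean(Q[m],0),np.nanmin(Q[m],0),np.nanmax(Q[m],0))
E
```

```text
clock: 17.35
tcp_pos: [0.5521, -0.3181, 0.2948]
tool_rot: [[-0.32, 0.947, 0.002], [0.947, 0.32, -0.0], [-0.001, 0.001, -1.0]]
force: [-0.3, 0.3, -1.8]
gripper_width: 0.244
grasp_force: 108.2
tcp [ 0.5521 -0.3181  0.2948] yawy 18.652541687882035 clk 17.35 F [-0.2976  0.2749 -1.755 ] -> travel [-0.172  -0.2452  9.4818] spin 0.0009
((547.2142944335938, -311.27032470703125), (55.52520751953125, 146.6049041748047), 18.663166046142578)
blade 503 [  2.8875  42.9434 187.8678] [  0.7131  14.7031 107.7939] [  4.7045  65.6951 199.9961]
```

View pics/a5.png

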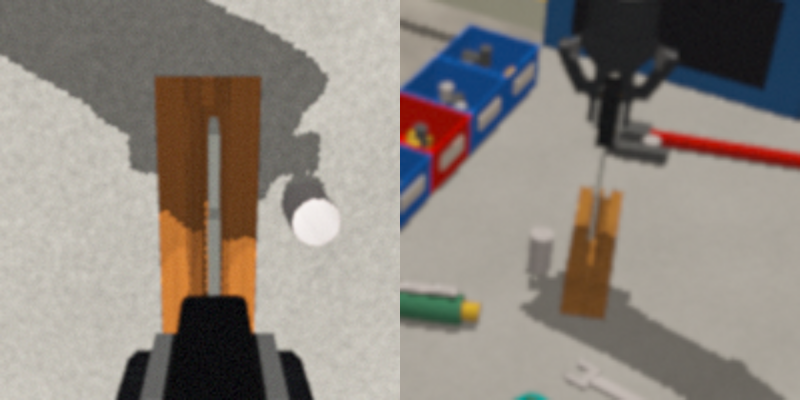

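```bash
python3 -m handwheel '[{"travel":[-0.17,-0.25,0],"spin":0},{"travel":[-0.17,-0.25,0.5],"spin":0},{"travel":[-0.17,-0.25,1.5],"spin":0},{"travel":[-0.17,-0.25,2.5],"spin":0},{"travel":[-0.17,-0.25,3.3],"spin":0},{"travel":[-0.17,-0.25,4],"spin":0},{"travel":[-0.17,-0.25,4.5],"spin":0},{"travel":[-0.17,-0.25,4.5],"spin":0}]'
python3 -c "
from h import *
to(.5505,-.3206,.20,18.6)"
```

```text
clock: 18.25
tcp_pos: [0.5493, -0.3207, 0.2475]
tool_rot: [[-0.319, 0.948, -0.001], [0.948, 0.319, 0.001], [0.001, -0.001, -1.0]]
force: [0.2, -0.3, -1.5]
gripper_width: 0.242
grasp_force: 108.2
tcp [ 0.5493 -0.3207  0.2475] yawy 18.630530407244198 clk 18.25 F [ 0.1721 -0.3436 -1.5117] -> travel [-0.0346  0.1198  4.7496] spin 0.0005
```

```bash
python3 -m handwheel '[{"travel":[0,0.08,0.8],"spin":0},{"travel":[0,0.08,1.6],"spin":0},{"travel":[0,0.08,2.4],"spin":0},{"travel":[0,0.08,3.2],"spin":0},{"travel":[0,0.08,4],"spin":0},{"travel":[0,0.08,4.4],"spin":0},{"travel":[0,0.08,4.7],"spin":0},{"travel":[0,0.08,4.8],"spin":0}]'
```

```text
clock: 19.05
tcp_pos: [0.5503, -0.3205, 0.2002]
tool_rot: [[-0.319, 0.948, -0.0], [0.948, 0.319, 0.0], [0.0, -0.0, -1.0]]
force: [1.2, 0.2, -1.0]
gripper_width: 0.246
grasp_force: 108.2
```

```bash
python3 -m handwheel '[{"travel":[0,0,0.1],"spin":0},{"travel":[0,0,0.2],"spin":0},{"travel":[0,0,0.2],"spin":0}]' | sed -n 2,4p
python3 -m handwheel '[{"travel":[0,0,0],"spin":0},{"travel":[0,0,0],"spin":0},{"travel":[0,0,0],"spin":0},{"travel":[0,0,0],"spin":0},{"travel":[0,0,0],"spin":0},{"travel":[0,0,0],"spin":0},{"travel":[0,0,0],"spin":0}]' 0 | tail -4
python3 -m handwheel '[{"travel":[0,0,-2],"spin":0},{"travel":[0,0,-5],"spin":0},{"travel":[0,0,-9],"spin":0},{"travel":[0,0,-14],"spin":0},{"travel":[0,0,-18],"spin":0},{"travel":[0,0,-18],"spin":0},{"travel":[0,0,-18],"spin":0}]'
python3 - <<'E'
from h import *
f,P,c,R,t=shot("wrist");g=shot("top")[0];h=shot("side")[0]
im=np.zeros((600,800,3),np.uint8)
im[:300,:400]=cv2.resize(f,(400,300));im[:300,400:]=cv2.resize(g,(400,300));im[300:,:400]=cv2.resize(h,(400,300));im[300:,400:]=cv2.resize(g[140:260,120:280],(400,300))
save(im,"fin.png")
near=np.hypot(P[...,0]-.55,P[...,1]+.32)<.12
q=P[near&(P[...,2]>.17)&(P[...,2]<.195)];r=cv2.minAreaRect((q[:,:2]*1000).astype(np.float32));print(np.median(q[:,2]),r)
E
```

```text
tcp_pos: [0.5504, -0.3206, 0.1986]
tool_rot: [[-0.319, 0.948, 0.0], [0.948, 0.319, -0.0], [-0.0, 0.0, -1.0]]
force: [0.2, -0.0, -1.7]
tool_rot: [[-0.319, 0.948, 0.0], [0.948, 0.319, 0.0], [0.0, 0.0, -1.0]]
force: [-0.8, 0.5, -0.1]
gripper_width: 0.997
grasp_force: 0.0
clock: 20.75
tcp_pos: [0.5505, -0.3204, 0.3793]
tool_rot: [[-0.319, 0.948, 0.001], [0.948, 0.319, -0.001], [-0.001, 0.001, -1.0]]
force: [0.1, 0.9, -1.4]
gripper_width: 0.998
grasp_force: 0.0
0.18215185320242622 ((552.5078735351562, -320.025390625), (22.502578735351562, 28.849626541137695), 20.180925369262695)
```

View pics/fin.png

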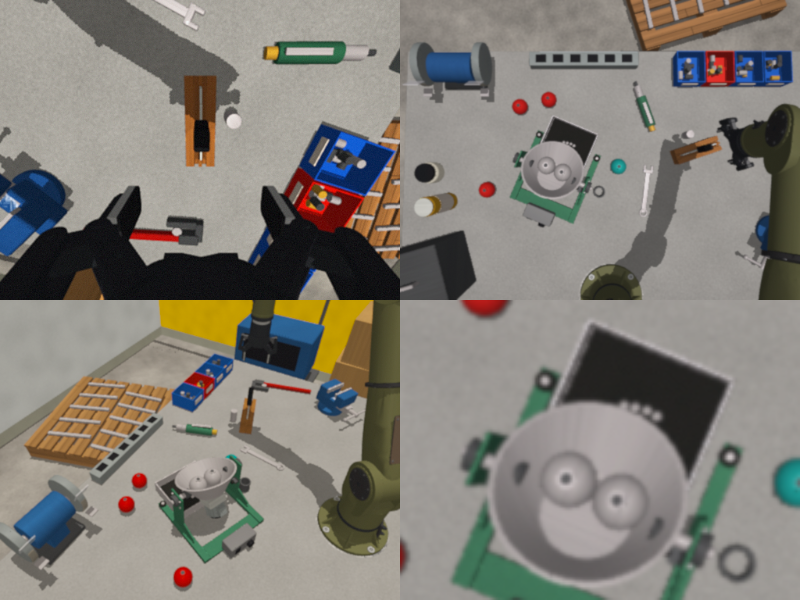

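The final view shows the scraper back in its slot with its top at 0.182 m. The pan is at rest with both big balls in it, and the small balls are in the tray below the lip, around (640,410).

```bash
python3 -c "
from rig import robot
print(robot.job_done())"
```

```text
the job is handed in; nothing more can be done
None
```

The job is handed in: all six small balls are in the tray, both big balls are still in the pan, the pan was eased back to its rest, and the scraper is back in its slot, all by about 21 s on the robot's clock.

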